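Crank the baby monitor to the end with a clear view of the cot

ROBOT

A 7-joint arm with a two-finger parallel gripper is mounted at the origin on the work surface. World frame = base frame: x ahead of the robot, y to its left, z up, the work surface at z = 0. Lengths are in m, angles in rad, forces in N, time in s.
With the tool pointing down it reaches from about 0.425 to 0.875 m from the base axis. Payload 4.7 kg.
Tool frame: the origin (TCP) lies at the centre of the arm's flange, where the gripper is bolted on; the fingertips stand 182 mm ahead of it and the grasp point (between the pads) lies ahead of it (ctrl.hold_point_z is the z of the grasp point in the tool frame, in m); z points along the fingers, y is the direction in which the jaws open and shut (so a half turn about z gives the same grasp; the last joint's range is limited). The gripper opens to 87 mm and grips with 3 to 60 N. Pads are 19 mm wide; open, the fingers measure 117 mm over their backs; the gripper's body (75 mm by 190 mm) begins 51 mm behind the grasp point.
Start: joints at [1.223, 0.321, -0.07, 1.45, 0.023, 1.371, -0.057], TCP at [0.23, -0.608, 0.405] pointing down, gripper open.
Joint ranges: [-2.86, 2.86], [-0.3, 2.09], [-1.38, 1.24], [0.06, 2.45], [-1.56, 4.7], [0.09, 2.05], [-2.69, 2.69]. Speed limits (rad/s): [2.57, 2.57, 3.14, 3.14, 3.14, 3.14, 3.14].

INTERFACE

Orientations are given as a rotation vector (axis times angle).
In Python, from bench import get_state, imaging, workorder, ctrl gives the robot as it stands.
- The arm moves only by the tool step_arm, never from a script. Its argument "increments" is a list of rows, each an object of numbers: "claw": the opening, from 0 (shut) to 1 (fully open); "tx", "ty", "tz": the shift along the tool's x, y, z in m; "spin": the turn about the tool's z in degrees. A call has 1 to 8 rows; each row is the pose to reach, as a shift and turn from the pose commanded when the call began, along the tool's axes at that moment; what a row does not reach only later rows make up. A row lasts 1/12 s, in which the tool goes at most 41.7 mm and 7.16 degrees, less where a joint would pass 70% of its speed; a pose out of reach is approached as far as the arm can. A call with a gripper value outside its range is refused whole. The fingers move at their own pace and stop on an object; "force" is the grip in N (left out, the last holds). Time passes only in rows, so rows that repeat a pose let the fingers close. It gives the time, the measured TCP pose, the force and the opening at its end, in the units of the state.
- get_state(): the state, without advancing time (a new reading comes with each control period).
- imaging.get_image(name): name is "side" or "top"; returns the picture (400x640x3 uint8, blue, green, red); there is no depth.
- imaging.camera_params(name): a dict with "intrinsics" (3x3 intrinsics, pixels), "camera_from_world" (4x4, takes a point from world to camera coordinates). Camera axes: x right, y down, z forward; pixel columns grow to the right and rows downward; lengths in m; the calibration is good to about 2 mm. A picture is of the moment at which its call begins. camera_params takes no time and is no camera call.
- workorder.close_job(): hands the job in, once; it reports no verdict.
The state is a dict: "time": time; "joint_positions": joint angles; "qd": joint speeds; "joint_torque": joint torques, N m; "position": TCP position; "tool_rot": TCP orientation; "ft_force": force on the tool from outside, world axes, zero at the start; "torque": the same for the moment, N m; "grip_width": opening from 0.0 (shut) to 1.0 (fully open).
Only numpy, scipy, OpenCV 4.12 (cv2) and the standard library are available. Lean on these libraries where they do the work, as an engineer would, in place of code of your own. Each camera call takes 0.05 s, during which the arm holds its last target. There are 200 camera calls.

TASK

The baby monitor camera must look straight ahead, past the things on the nightstand, into the cot, but the tall lidded jar blocks its view at one end of its slide. Turn the crank by its orange grip until the camera stands all the way at the other end, the one away from the jar, then let go. Do not touch the camera, and leave the jar and the other things where they are.

Things in the scene. Friction and masses are not known exactly. Their poses are not given: they have to be found in the camera images.
- slide: Camera slide, fixed to the nightstand at a position and yaw that differ each time: a white T-shaped base with a grey gear block. Origin: middle of its underside; x points from the gear block (near the robot) towards the cot, the way the camera looks; y points along the track to the left as seen from the robot; z up. Track: 290 mm along y, 70 mm wide, 30 mm high, centred at x = +77 mm, with 40 mm high end blocks. Gear block 100 x 100 mm, 48 mm high, centred at x = -75 mm.
- crank_axis (a point): Point on the crank's vertical turning axis, 75 mm behind the slide's origin (x = -75 mm, y = 0) and 60 mm above the nightstand top, at the underside of the crank arm.
- crank (a joint): Crank angle, rad, positive anticlockwise seen from above, 0 with the arm pointing along the slide's -x. It turns two whole turns each way to hard stops at -12.57 and +12.57. It is geared to the camera: 37.5 mm of travel per turn, anticlockwise moves the camera towards the slide's +y, clockwise towards -y. Turning takes about 2 to 3 N at the grip; it stays where it is left. The start lies within about one turn of the middle.
- grip_mid (a point): Middle, on the axis, of the orange crank grip: an upright cylinder 22 mm thick and 50 mm tall, standing from 72 to 122 mm above the nightstand top, this point at 100 mm. It stands 45 mm from the crank axis on a flat steel arm (16 mm wide, top at 68 mm; hub top at 72 mm) and spins freely about its own upright axis, so a hand holding it need not turn.
- carriage: Grey baby monitor camera (ball of 66 mm on a round foot) on its black 64 x 70 mm carriage, 103 mm tall, riding on the track; its top is 136 mm above the nightstand top. Origin: middle of the carriage's underside, at x = +77 mm of the slide; it travels along the slide's y from -75 to +75 mm. Driven only by the crank; not to be touched.
- lens (a point): Centre of the camera's black lens, on the side facing the cot, 103 mm above the nightstand top; its y in the slide's frame is the camera's place on the track (-75 to +75 mm).
- jar: Tall amber glass jar with a beech lid, 90 mm across, 160 mm tall, loose, upright, on the cot side of the track in front of one of its ends (about 65 to 85 mm to the slide's +y or -y side). Origin: centre of its underside.
- teether: Green silicone teething ring, 72 mm across, 38 mm hole, 14 mm high, lying flat in front of the track's other end, too low to block the view. Origin: centre of its underside.
- rattle: Beech rattle, a 144 mm long rod with two 40 mm barrel heads, one banded red and one blue, lying beside the slide. Origin: under its middle; x along its length.
- tin: Flat round balm tin with a blue lid, 66 mm across, 32 mm high, standing beside the slide. Origin: centre of its underside.
There are look-alikes about, which are no part of the job. There is more than one size of the jar; the job needs the largest.

How it is judged:
By the outcome, as a careful person would: the job done as asked, in the order asked, and still so for the second after the job is handed in, with the robot touching nothing.
It also fails if it takes over 61 s, if anything falls off the work surface, if the arm or the gripper's body presses on something with over 40 N, if the wrist force passes 120 N, or if a joint passes its speed limit or range.

## Working session

There is one attempt and no reset: what is moved stays moved. The work goes in short steps, Python scripts to look and compute and a tool call to move; the robot and the scene stay as the last step left them, time stands still between calls to the robot, and variables do not carry over. Pictures are saved under pics/ and viewed, on a budget of 10 in all, crops included, one or two more only if the job needs it, and the job is handed in when it is done.

Besides the shell and the picture viewer there is one more tool, called after "Call:" as name([rows], argument=value, ...), one row to a line, values as JSON. step_arm: Moves the arm, as the interface text tells. Its arguments: {"type":"object","properties":{"increments":{"type":"array"},"force":{"type":"number"}},"required":["increments"]}

```bash
mkdir -p pics; python3 - <<'E'
from bench import get_state, imaging, workorder, ctrl
import cv2,numpy as np
np.set_printoptions(precision=4,suppress=True)
for n in("top","side"):
    cv2.imwrite(f"pics/{n}0.png",imaging.get_image(n)); p=imaging.camera_params(n); print(n,np.array(p["intrinsics"]),np.array(p["camera_from_world"]))
print(get_state(),ctrl.hold_point_z)
E
```

```text
top [[401.9057   0.     319.7524]
 [  0.     401.9057 199.1732]
 [  0.       0.       1.    ]] [[ 0.0104 -0.9999 -0.0104  0.0317]
 [-0.9852 -0.0085 -0.1713  0.6702]
 [ 0.1712  0.012  -0.9852  0.9221]
 [ 0.      0.      0.      1.    ]]
side [[451.0171   0.     325.1074]
 [  0.     451.0171 198.3085]
 [  0.       0.       1.    ]] [[ 0.6954 -0.7185  0.0133 -0.445 ]
 [-0.4966 -0.4938 -0.7138  0.4037]
 [ 0.5195  0.4897 -0.7002  0.6686]
 [ 0.      0.      0.      1.    ]]
{'time': 0.1, 'joint_positions': array([ 1.2231,  0.3217, -0.0701,  1.4515,  0.0226,  1.3708, -0.0569]), 'qd': array([-0.0002, -0.0019, -0.001 , -0.0022, -0.0005, -0.0001, -0.0002]), 'joint_torque': array([ -0.0002, -49.2573,  -0.4058, -31.3398,  -0.0642,   0.0396,
         0.    ]), 'position': array([ 0.23  , -0.6078,  0.4038]), 'tool_rot': array([-3.0887, -0.565 ,  0.0006]), 'ft_force': array([-0.1206,  0.5929,  0.7865]), 'torque': array([-0.0548,  0.0614,  0.0121]), 'grip_width': 0.9990172023816474} 0.1635
```

View pics/top0.png

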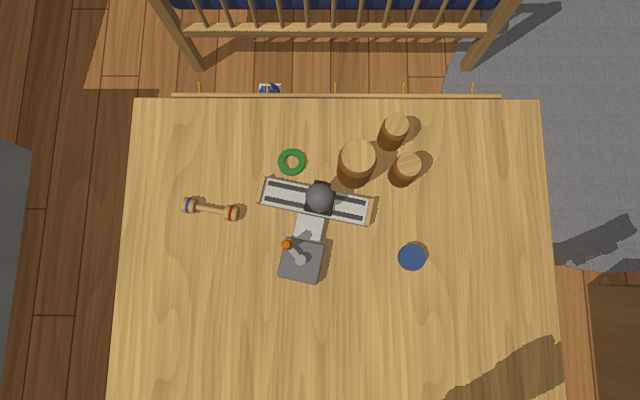

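View pics/side0.png

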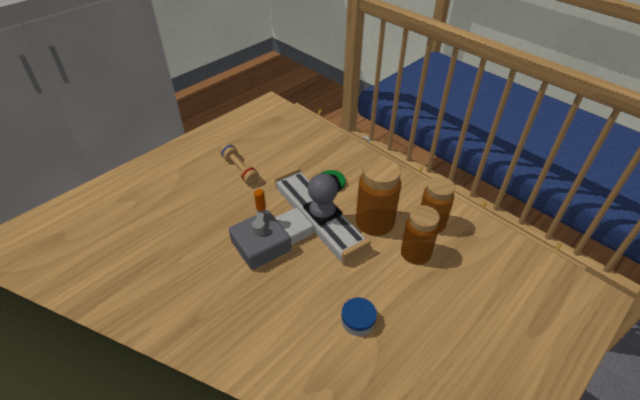

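The top view shows the slide with its gear block at (302,260), the grip at (286,244) and the camera at (320,197). The largest jar, at (357,163), is at the right (-y) end, so the camera has to go to +y, which means turning anticlockwise to +12.57. The side view agrees, with the grip at (260,200). Next I'll measure.

```bash
cat > h.py <<'E'
from bench import get_state, imaging, ctrl
import cv2,numpy as np
np.set_printoptions(precision=4,suppress=True)
def P(n):
    p=imaging.camera_params(n); return np.array(p["intrinsics"]),np.array(p["camera_from_world"])
def ray(n,uv):
    K,T=P(n); R=T[:3,:3]; return -R.T@T[:3,3], R.T@np.linalg.inv(K)@np.array([uv[0],uv[1],1.])
def plane(n,uv,z):
    c,d=ray(n,uv); return c+d*(z-c[2])/d[2]
def tri(a,b):
    M=[K@T[:3] for K,T in (P("top"),P("side"))]
    X=cv2.triangulatePoints(M[0],M[1],np.float64(a).reshape(2,1),np.float64(b).reshape(2,1)).ravel(); return X[:3]/X[3]
def proj(n,X):
    K,T=P(n); p=K@(T[:3,:3]@np.asarray(X)+T[:3,3]); return p[:2]/p[2]
def blob(m,roi,draw=0):
    x0,y0,x1,y1=roi; k=np.zeros_like(m); k[y0:y1,x0:x1]=m[y0:y1,x0:x1]
    c=max(cv2.findContours(k,cv2.RETR_EXTERNAL,cv2.CHAIN_APPROX_NONE)[0],key=cv2.contourArea); return c
def cen(c):
    m=cv2.moments(c); return np.array([m['m10'],m['m01']])/m['m00']
def orange(im): 
    return cv2.inRange(cv2.cvtColor(im,cv2.COLOR_BGR2HSV),(5,200,120),(16,255,255))
E
python3 - <<'E'
from h import *
t=cv2.imread("pics/top0.png"); s=cv2.imread("pics/side0.png")
ct=blob(orange(t),(270,225,300,260)); cs=blob(orange(s),(245,180,280,220))
for c in(ct,cs): print(cv2.boundingRect(c),cen(c),cv2.contourArea(c))
print("grip",tri(cen(ct),cen(cs)))
hs=cv2.cvtColor(t,cv2.COLOR_BGR2HSV)
for uv in[(302,270),(315,225),(280,195),(298,252),(320,197),(283,275)]: print(uv,hs[uv[1],uv[0]])
hsd=cv2.cvtColor(s,cv2.COLOR_BGR2HSV)
a=cv2.resize(t[145:295,175:435],None,fx=3,fy=3,interpolation=cv2.INTER_CUBIC)
b=cv2.resize(s[135:275,215:445],None,fx=2,fy=2,interpolation=cv2.INTER_CUBIC)[:150,:]
cv2.imwrite("pics/crop1.png",a)
E
```

```text
(282, 241, 8, 8) [285.6592 244.4644] 44.5
(254, 189, 9, 8) [258.1455 192.2488] 35.5
grip [0.5556 0.1128 0.1184]
(302, 270) [ 21  15 122]
(315, 225) [ 25  18 184]
(280, 195) [ 24  20 183]
(298, 252) [20 32 97]
(320, 197) [  6  10 123]
(283, 275) [ 11  16 126]
```

View pics/crop1.png

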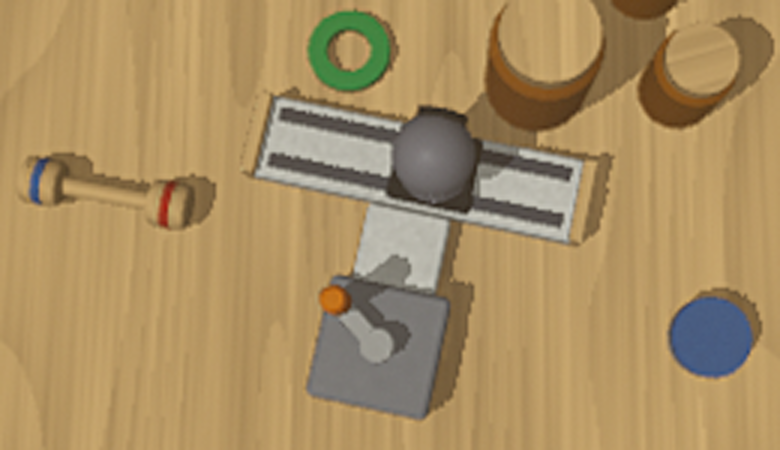

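The crop shows these points (crop px): block top corners near (332,275), (448,300), (425,417) and (310,390); hub at (377,346); grip top at (335,299). The rails run (282,113)–(572,175) and (270,160)–(563,220). The rattle lies to the left, the tin to the right and the teether at top left, and all are clear of the crank.

```bash
python3 - <<'E'
from h import *
f=lambda u,v,z: plane("top",((u+.5)/3-.5+175,(v+.5)/3-.5+145),z)
B=[f(*c,.048) for c in[(332,277),(448,301),(425,417),(310,390)]]
print("block",np.array(B),"centre",np.mean(B,0),[np.linalg.norm(B[i]-B[i-1]) for i in range(4)])
hub=f(377,346,.072);print("hub",hub)
R=[f(*c,.031) for c in[(282,113),(572,175),(270,160),(563,220)]]
print("rails",np.array(R),np.mean(R,0))
for a,b in((0,1),(2,3)):
    d=R[a]-R[b]; print("yaw",np.degrees(np.arctan2(-d[0],d[1])))
# yaw: slide y=( -sin,cos)
g=plane("top",(285.66,244.46),.122); print("grip",g, np.linalg.norm((g-hub)[:2]), "dir",np.degrees(np.arctan2(*(g-hub)[[1,0]])))
s=get_state(); 
from scipy.spatial.transform import Rotation as Ro
print(Ro.from_rotvec(s['tool_rot']).as_matrix())
E
```

```text
block [[0.5778 0.1208 0.048 ]
 [0.5594 0.0268 0.048 ]
 [0.4677 0.0442 0.048 ]
 [0.4878 0.136  0.048 ]] centre [0.5231 0.082  0.048 ] [np.float64(0.09128500612538896), np.float64(0.09576116007711567), np.float64(0.09330374224410327), np.float64(0.09398324694108276)]
hub [0.5224 0.0819 0.072 ]
rails [[ 0.7167  0.1681  0.031 ]
 [ 0.6659 -0.0756  0.031 ]
 [ 0.6764  0.1768  0.031 ]
 [ 0.628  -0.0678  0.031 ]] [0.6717 0.0504 0.031 ]
yaw -11.784183075764318
yaw -11.179469696181789
grip [0.5554 0.1125 0.122 ] 0.04492006670798344 dir 42.82517124412805
[[ 0.9353  0.354  -0.0007]
 [ 0.354  -0.9353  0.0015]
 [-0.0001 -0.0017 -1.    ]]
```

Call:
step_arm([
  {"tx":0.02,"ty":-0.02,"claw":1},
  {"tx":0.045,"ty":-0.045},
  {"tx":0.07,"ty":-0.07},
  {"tx":0.095,"ty":-0.095},
  {"tx":0.12,"ty":-0.12},
  {"tx":0.145,"ty":-0.145},
  {"tx":0.17,"ty":-0.17},
  {"tx":0.19,"ty":-0.19},
], force=15)

```text
invalid input at $.increments[0]: expected keys claw, tx, ty, tz, spin
```

Call:
step_arm([
  {"tx":0.025,"ty":-0.025},
  {"tx":0.05,"ty":-0.05},
  {"tx":0.075,"ty":-0.075},
  {"tx":0.1,"ty":-0.1},
  {"tx":0.125,"ty":-0.125},
  {"tx":0.15,"ty":-0.15},
  {"tx":0.175,"ty":-0.175},
  {"tx":0.19,"ty":-0.19},
])

```text
invalid input at $.increments[0]: expected keys claw, tx, ty, tz, spin
```

Call:
step_arm([
  {"tx":0.025,"ty":-0.025,"spin":4},
  {"tx":0.05,"ty":-0.05,"spin":8},
  {"tx":0.075,"ty":-0.075,"spin":13},
  {"tx":0.1,"ty":-0.1,"spin":18},
  {"tx":0.12,"ty":-0.12,"spin":23},
  {"tx":0.14,"ty":-0.14,"spin":28},
  {"tx":0.155,"ty":-0.155,"spin":32},
  {"tx":0.155,"ty":-0.155,"spin":32},
])

```text
invalid input at $.increments[0]: expected keys claw, tx, ty, tz, spin
```

```bash
cat >> h.py <<'E'
from scipy.spatial.transform import Rotation as Ro
def where(goal=None):
    s=get_state(); R=Ro.from_rotvec(s['tool_rot']).as_matrix(); p=s['position']; g=p+R[:,2]*ctrl.hold_point_z
    print("t",s['time'],"tcp",p,"gp",g,"F",s['ft_force'],"w",s['grip_width'],"yaw y",np.degrees(np.arctan2(R[1,1],R[0,1])),"tilt",R[:,2])
    if goal is not None: print("tool shift",R.T@(np.asarray(goal)-g))
    return s,R,g
E
python3 - <<'E'
from h import *
where([.5554,.1125,.102])
f=lambda u,v,z: plane("top",((u+.5)/3-.5+175,(v+.5)/3-.5+145),z)
y=np.array([np.sin(np.radians(11.5)),np.cos(np.radians(11.5))])
b=f(434,153,.1); print("ball slide y",(b[:2]-[.523,.082])@y, "jar lid",f(551,38,.16))
E
```

```text
t 0.1 tcp [ 0.23   -0.6078  0.4038] gp [ 0.2299 -0.6075  0.2403] F [-0.1206  0.5929  0.7865] w 0.9990172023816474 yaw y -69.26878384315575 tilt [-0.0007  0.0015 -1.    ]
tool shift [ 0.5593 -0.5579  0.1392]
ball slide y -0.012990802255674248 jar lid [ 0.7471 -0.0478  0.16  ]
```

The camera's place, -13.0 mm, matches a crank angle of -125.7°, which predicts -13.1 mm. So it needs about +846° anticlockwise to reach the stop. I'll resend the moves with all keys in each row.

Call:
step_arm([
  {"tx":0.02,"ty":-0.02,"tz":0,"spin":0,"claw":1},
  {"tx":0.045,"ty":-0.045,"tz":0,"spin":0,"claw":1},
  {"tx":0.07,"ty":-0.07,"tz":0,"spin":0,"claw":1},
  {"tx":0.095,"ty":-0.095,"tz":0,"spin":0,"claw":1},
  {"tx":0.12,"ty":-0.12,"tz":0,"spin":0,"claw":1},
  {"tx":0.145,"ty":-0.145,"tz":0,"spin":0,"claw":1},
  {"tx":0.17,"ty":-0.17,"tz":0,"spin":0,"claw":1},
  {"tx":0.19,"ty":-0.19,"tz":0,"spin":0,"claw":1},
], force=15)

```text
time: 0.77
position: [0.3415, -0.3601, 0.4044]
tool_rot: [-3.089, -0.568, 0.0]
ft_force: [0.6, -0.4, -0.2]
grip_width: 0.999
```

Call:
step_arm([
  {"tx":0.025,"ty":-0.025,"tz":0,"spin":0,"claw":1},
  {"tx":0.05,"ty":-0.05,"tz":0,"spin":0,"claw":1},
  {"tx":0.075,"ty":-0.075,"tz":0,"spin":0,"claw":1},
  {"tx":0.1,"ty":-0.1,"tz":0,"spin":0,"claw":1},
  {"tx":0.125,"ty":-0.125,"tz":0,"spin":0,"claw":1},
  {"tx":0.15,"ty":-0.15,"tz":0,"spin":0,"claw":1},
  {"tx":0.17,"ty":-0.17,"tz":0,"spin":0,"claw":1},
  {"tx":0.19,"ty":-0.19,"tz":0,"spin":0,"claw":1},
])

```text
time: 1.43
position: [0.4512, -0.116, 0.4045]
tool_rot: [3.09, 0.567, -0.001]
ft_force: [0.1, -1.3, -0.7]
grip_width: 1.0
```

Call:
step_arm([
  {"tx":0.025,"ty":-0.025,"tz":0,"spin":4,"claw":1},
  {"tx":0.05,"ty":-0.05,"tz":0,"spin":8,"claw":1},
  {"tx":0.075,"ty":-0.075,"tz":0,"spin":13,"claw":1},
  {"tx":0.1,"ty":-0.1,"tz":0,"spin":18,"claw":1},
  {"tx":0.125,"ty":-0.125,"tz":0,"spin":23,"claw":1},
  {"tx":0.15,"ty":-0.15,"tz":0,"spin":28,"claw":1},
  {"tx":0.17,"ty":-0.17,"tz":0,"spin":32,"claw":1},
  {"tx":0.178,"ty":-0.178,"tz":0,"spin":32,"claw":1},
])

```text
time: 2.1
position: [0.5547, 0.1161, 0.4044]
tool_rot: [-3.124, 0.304, 0.001]
ft_force: [0.3, 0.3, -0.5]
grip_width: 0.995
```

```bash
python3 - <<'E'
from h import *
where([.5554,.1125,.102])
E
```

```text
t 2.1 tcp [0.5547 0.1161 0.4044] gp [0.5546 0.1166 0.2409] F [ 0.2962  0.2993 -0.4511] w 0.9950026217920651 yaw y -101.13475134025846 tilt [-0.0003  0.0032 -1.    ]
tool shift [0.0017 0.0043 0.1389]
```

Call:
step_arm([
  {"tx":0.001,"ty":0.004,"tz":0.02,"spin":0,"claw":1},
  {"tx":0.001,"ty":0.004,"tz":0.04,"spin":0,"claw":1},
  {"tx":0.001,"ty":0.004,"tz":0.06,"spin":0,"claw":1},
  {"tx":0.001,"ty":0.004,"tz":0.08,"spin":0,"claw":1},
  {"tx":0.001,"ty":0.004,"tz":0.1,"spin":0,"claw":1},
  {"tx":0.001,"ty":0.004,"tz":0.12,"spin":0,"claw":1},
  {"tx":0.001,"ty":0.004,"tz":0.138,"spin":0,"claw":1},
  {"tx":0.001,"ty":0.004,"tz":0.138,"spin":0,"claw":1},
])

```text
time: 2.77
position: [0.5528, 0.1066, 0.2627]
tool_rot: [3.125, -0.308, -0.012]
ft_force: [-0.6, -1.1, -0.4]
grip_width: 0.997
```

```bash
python3 - <<'E'
from h import *
where([.5554,.1125,.102])
cv2.imwrite("pics/s1.png",imaging.get_image("side")[100:300,150:450].repeat(2,0).repeat(2,1))
E
```

```text
t 2.7667 tcp [0.5528 0.1066 0.2627] gp [0.5516 0.1064 0.0992] F [-0.5913 -1.0977 -0.3803] w 0.9967646590965635 yaw y -101.26634778750334 tilt [-0.0075 -0.0008 -1.    ]
tool shift [ 0.0025 -0.0067 -0.0029]
```

View pics/s1.png

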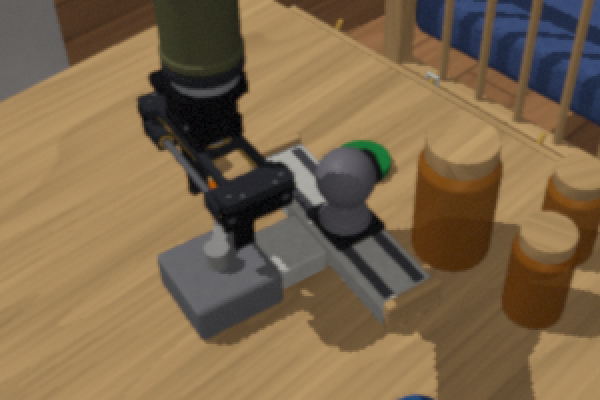

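The side view shows the orange grip standing between the open fingers at (213,185), with the hand clear of the camera. I'll make a small correction of a few millimetres and then close.

Call:
step_arm([
  {"tx":0.002,"ty":-0.006,"tz":-0.002,"spin":0,"claw":1},
  {"tx":0.002,"ty":-0.006,"tz":-0.002,"spin":0,"claw":1},
  {"tx":0.002,"ty":-0.006,"tz":-0.002,"spin":0,"claw":1},
])

```text
time: 3.07
position: [0.5585, 0.1137, 0.2704]
tool_rot: [-3.126, 0.307, -0.004]
ft_force: [0.5, 0.0, -0.4]
grip_width: 1.0
```

```bash
python3 - <<'E'
from h import *
where([.5554,.1125,.102])
E
```

```text
t 3.0667 tcp [0.5585 0.1137 0.2704] gp [0.559  0.1138 0.1069] F [ 0.5437  0.003  -0.4344] w 0.9998804703554587 yaw y -101.22415771648683 tilt [ 0.0029  0.0006 -1.    ]
tool shift [-0.0033  0.002   0.0049]
```

Call:
step_arm([
  {"tx":0,"ty":0,"tz":0,"spin":0,"claw":1},
  {"tx":0,"ty":0,"tz":0,"spin":0,"claw":1},
])

```text
time: 3.23
position: [0.558, 0.1129, 0.2695]
tool_rot: [3.126, -0.308, 0.002]
ft_force: [0.9, -0.2, 0.2]
grip_width: 0.998
```

Call:
step_arm([
  {"tx":0,"ty":0,"tz":0,"spin":0,"claw":1},
])

```text
time: 3.32
position: [0.5578, 0.1127, 0.2692]
tool_rot: [3.126, -0.309, 0.001]
ft_force: [0.4, 0.1, -0.2]
grip_width: 0.995
```

```bash
python3 - <<'E'
from h import *
where([.5554,.1125,.102])
E
```

```text
t 3.3167 tcp [0.5578 0.1127 0.2692] gp [0.5579 0.1127 0.1057] F [ 0.3724  0.1428 -0.2296] w 0.9951789136794424 yaw y -101.28100081733956 tilt [ 0.0007 -0.0003 -1.    ]
tool shift [-0.0025  0.0007  0.0036]
```

Call:
step_arm([
  {"tx":-0.002,"ty":0.001,"tz":0.002,"spin":0,"claw":0.6},
  {"tx":-0.002,"ty":0.001,"tz":0.002,"spin":0,"claw":0.3},
  {"tx":-0.002,"ty":0.001,"tz":0.002,"spin":0,"claw":0},
  {"tx":-0.002,"ty":0.001,"tz":0.002,"spin":0,"claw":0},
  {"tx":-0.002,"ty":0.001,"tz":0.002,"spin":0,"claw":0},
  {"tx":-0.002,"ty":0.001,"tz":0.002,"spin":0,"claw":0},
  {"tx":-0.002,"ty":0.001,"tz":0.002,"spin":0,"claw":0},
  {"tx":-0.002,"ty":0.001,"tz":0.002,"spin":0,"claw":0},
], force=20)

```text
time: 3.98
position: [0.5556, 0.1122, 0.2667]
tool_rot: [3.126, -0.308, 0.0]
ft_force: [-0.7, 0.0, -0.5]
grip_width: 0.485
```

```bash
cat > plan.py <<'E'
# 45 deg arc tables: rows in tool axes, from the grip's present angle about the axis
from h import *
import sys
C=np.array([.523,.082])
def plan(deg,n=8,a0=None):
    s,R,g=where(); d=g[:2]-C; a=np.arctan2(d[1],d[0]) if a0 is None else np.radians(a0)
    print("r",np.hypot(*d),"angle",np.degrees(np.arctan2(d[1],d[0])))
    for k in range(1,n+1):
        b=a+np.radians(deg)*k/n; w=.045*np.array([np.cos(b)-np.cos(a),np.sin(b)-np.sin(a)])
        t=R.T@np.array([w[0],w[1],0]); print(k,np.round(t[:2],4))
if __name__=="__main__": plan(*map(float,sys.argv[1:2]))
E
python3 plan.py 45
```

```text
t 3.9833 tcp [0.5556 0.1122 0.2667] gp [0.5556 0.1122 0.1032] F [-0.707   0.0459 -0.4547] w 0.4853111334757046 yaw y -101.26723362320217 tilt [ 0.     -0.0001 -1.    ]
r 0.04447732123544412 angle 42.82799733404631
1 [-0.0037 -0.0024]
2 [-0.0076 -0.0044]
3 [-0.0117 -0.0061]
4 [-0.016  -0.0073]
5 [-0.0203 -0.0081]
6 [-0.0247 -0.0085]
7 [-0.0291 -0.0085]
8 [-0.0335 -0.008 ]
```

Call:
step_arm([
  {"tx":0,"ty":0,"tz":0,"spin":0,"claw":0},
  {"tx":0,"ty":0,"tz":0,"spin":0,"claw":0},
  {"tx":0,"ty":0,"tz":0,"spin":0,"claw":0},
  {"tx":0,"ty":0,"tz":0,"spin":0,"claw":0},
  {"tx":0,"ty":0,"tz":0,"spin":0,"claw":0},
  {"tx":0,"ty":0,"tz":0,"spin":0,"claw":0},
  {"tx":0,"ty":0,"tz":0,"spin":0,"claw":0},
  {"tx":0,"ty":0,"tz":0,"spin":0,"claw":0},
])

```text
time: 4.65
position: [0.5556, 0.1126, 0.2668]
tool_rot: [-3.126, 0.308, -0.0]
ft_force: [1.1, 2.5, -1.3]
grip_width: 0.244
```

```bash
python3 plan.py 45|head -2
```

```text
t 4.65 tcp [0.5556 0.1126 0.2668] gp [0.5557 0.1127 0.1033] F [ 1.0983  2.5356 -1.2578] w 0.24428514212647884 yaw y -101.25420128602032 tilt [ 0.0004  0.0006 -1.    ]
r 0.04483615265236923 angle 43.18049242318902
```

The jaws are gripping (21 mm against the grip's 22 mm). First a 45° trial arc, anticlockwise.

Call:
step_arm([
  {"tx":-0.0037,"ty":-0.0024,"tz":0,"spin":0,"claw":0},
  {"tx":-0.0076,"ty":-0.0044,"tz":0,"spin":0,"claw":0},
  {"tx":-0.0117,"ty":-0.0061,"tz":0,"spin":0,"claw":0},
  {"tx":-0.016,"ty":-0.0073,"tz":0,"spin":0,"claw":0},
  {"tx":-0.0203,"ty":-0.0081,"tz":0,"spin":0,"claw":0},
  {"tx":-0.0247,"ty":-0.0085,"tz":0,"spin":0,"claw":0},
  {"tx":-0.0291,"ty":-0.0085,"tz":0,"spin":0,"claw":0},
  {"tx":-0.0335,"ty":-0.008,"tz":0,"spin":0,"claw":0},
])

```text
time: 5.32
position: [0.5236, 0.1277, 0.2669]
tool_rot: [-3.125, 0.307, 0.0]
ft_force: [1.7, 3.1, -2.0]
grip_width: 0.244
```

```bash
python3 - <<'E'
from plan import *
plan(90,8,88)
t=imaging.get_image("top")
E
```

```text
t 5.3167 tcp [0.5236 0.1277 0.2669] gp [0.5236 0.1279 0.1034] F [ 1.7486  3.1414 -2.0083] w 0.24408365548253613 yaw y -101.21490154039688 tilt [ 0.      0.0011 -1.    ]
r 0.0459018780162495 angle 89.24875743147386
1 [-0.0085  0.0023]
2 [-0.0164  0.0061]
3 [-0.0235  0.0115]
4 [-0.0293  0.0181]
5 [-0.0337  0.0257]
6 [-0.0366  0.0341]
7 [-0.0378  0.0428]
8 [-0.0372  0.0516]
```

Call:
step_arm([
  {"tx":-0.0085,"ty":0.0023,"tz":0,"spin":0,"claw":0},
  {"tx":-0.0164,"ty":0.0061,"tz":0,"spin":0,"claw":0},
  {"tx":-0.0235,"ty":0.0115,"tz":0,"spin":0,"claw":0},
  {"tx":-0.0293,"ty":0.0181,"tz":0,"spin":0,"claw":0},
  {"tx":-0.0337,"ty":0.0257,"tz":0,"spin":0,"claw":0},
  {"tx":-0.0366,"ty":0.0341,"tz":0,"spin":0,"claw":0},
  {"tx":-0.0378,"ty":0.0428,"tz":0,"spin":0,"claw":0},
  {"tx":-0.0372,"ty":0.0516,"tz":0,"spin":0,"claw":0},
])

```text
time: 6.03
position: [0.4771, 0.0819, 0.2667]
tool_rot: [3.125, -0.309, -0.001]
ft_force: [0.3, 3.2, 0.3]
grip_width: 0.243
```

Call:
step_arm([
  {"tx":0.0023,"ty":0.0085,"tz":0,"spin":0,"claw":0},
  {"tx":0.0061,"ty":0.0164,"tz":0,"spin":0,"claw":0},
  {"tx":0.0115,"ty":0.0235,"tz":0,"spin":0,"claw":0},
  {"tx":0.0181,"ty":0.0293,"tz":0,"spin":0,"claw":0},
  {"tx":0.0257,"ty":0.0337,"tz":0,"spin":0,"claw":0},
  {"tx":0.0341,"ty":0.0366,"tz":0,"spin":0,"claw":0},
  {"tx":0.0428,"ty":0.0378,"tz":0,"spin":0,"claw":0},
  {"tx":0.0516,"ty":0.0372,"tz":0,"spin":0,"claw":0},
])

```text
time: 6.7
position: [0.5215, 0.0373, 0.2665]
tool_rot: [-3.124, 0.308, 0.003]
ft_force: [-2.1, 8.4, 2.7]
grip_width: 0.247
```

```bash
python3 - <<'E'
from plan import *
plan(90,8,268)
cv2.imwrite("pics/t2.png",imaging.get_image("top")[100:300,170:470].repeat(2,0).repeat(2,1))
E
```

```text
t 6.7 tcp [0.5215 0.0373 0.2665] gp [0.5212 0.0377 0.103 ] F [-2.1354  8.355   2.6594] w 0.24674431897133456 yaw y -101.26275162314346 tilt [-0.0018  0.0025 -1.    ]
r 0.04428981409476279 angle -92.28260930542055
1 [ 0.0085 -0.0023]
2 [ 0.0164 -0.0062]
3 [ 0.0235 -0.0115]
4 [ 0.0293 -0.0181]
5 [ 0.0337 -0.0258]
6 [ 0.0366 -0.0341]
7 [ 0.0377 -0.0429]
8 [ 0.0372 -0.0517]
```

View pics/t2.png

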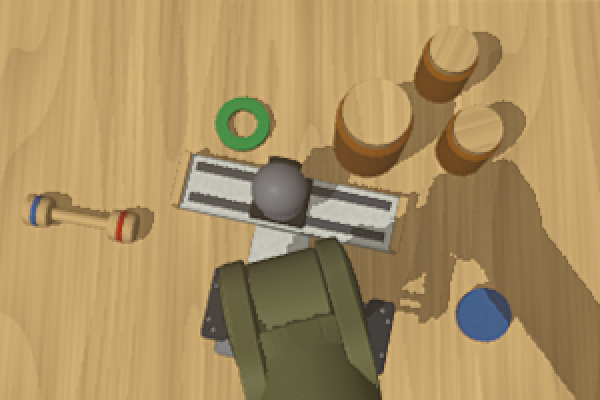

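The top crop shows the camera moved left to about (280,192), with the jar, teether, rattle and tin undisturbed. The drive works, so I'll continue.

Call:
step_arm([
  {"tx":0.0085,"ty":-0.003,"tz":0,"spin":0,"claw":0},
  {"tx":0.0164,"ty":-0.007,"tz":0,"spin":0,"claw":0},
  {"tx":0.0235,"ty":-0.0125,"tz":0,"spin":0,"claw":0},
  {"tx":0.0293,"ty":-0.0191,"tz":0,"spin":0,"claw":0},
  {"tx":0.0337,"ty":-0.0268,"tz":0,"spin":0,"claw":0},
  {"tx":0.0366,"ty":-0.0351,"tz":0,"spin":0,"claw":0},
  {"tx":0.0377,"ty":-0.0439,"tz":0,"spin":0,"claw":0},
  {"tx":0.0372,"ty":-0.0527,"tz":0,"spin":0,"claw":0},
])

```text
time: 7.42
position: [0.5678, 0.0794, 0.2664]
tool_rot: [3.122, -0.31, -0.007]
ft_force: [-6.3, -2.7, 7.2]
grip_width: 0.241
```

Call:
step_arm([
  {"tx":-0.0023,"ty":-0.0085,"tz":0,"spin":0,"claw":0},
  {"tx":-0.0061,"ty":-0.0164,"tz":0,"spin":0,"claw":0},
  {"tx":-0.0115,"ty":-0.0235,"tz":0,"spin":0,"claw":0},
  {"tx":-0.0181,"ty":-0.0293,"tz":0,"spin":0,"claw":0},
  {"tx":-0.0257,"ty":-0.0337,"tz":0,"spin":0,"claw":0},
  {"tx":-0.0341,"ty":-0.0366,"tz":0,"spin":0,"claw":0},
  {"tx":-0.0428,"ty":-0.0378,"tz":0,"spin":0,"claw":0},
  {"tx":-0.0516,"ty":-0.0372,"tz":0,"spin":0,"claw":0},
])

```text
time: 8.08
position: [0.5238, 0.1281, 0.2667]
tool_rot: [-3.126, 0.307, -0.001]
ft_force: [2.7, -2.3, 1.2]
grip_width: 0.246
```

Call:
step_arm([
  {"tx":-0.0085,"ty":0.0023,"tz":0,"spin":0,"claw":0},
  {"tx":-0.0164,"ty":0.0061,"tz":0,"spin":0,"claw":0},
  {"tx":-0.0235,"ty":0.0115,"tz":0,"spin":0,"claw":0},
  {"tx":-0.0293,"ty":0.0181,"tz":0,"spin":0,"claw":0},
  {"tx":-0.0337,"ty":0.0257,"tz":0,"spin":0,"claw":0},
  {"tx":-0.0366,"ty":0.0341,"tz":0,"spin":0,"claw":0},
  {"tx":-0.0378,"ty":0.0428,"tz":0,"spin":0,"claw":0},
  {"tx":-0.0372,"ty":0.0516,"tz":0,"spin":0,"claw":0},
])

```text
time: 8.75
position: [0.4771, 0.084, 0.2667]
tool_rot: [-3.126, 0.308, 0.002]
ft_force: [1.5, 3.2, 1.2]
grip_width: 0.242
```

```bash
python3 plan.py 90 | head -2
```

```text
t 8.75 tcp [0.4771 0.084  0.2667] gp [0.4769 0.084  0.1032] F [1.4588 3.1763 1.2433] w 0.24171804949234746 yaw y -101.26532634101126 tilt [-0.0013  0.0004 -1.    ]
r 0.04615527549347388 angle 177.48009814409505
```

Call:
step_arm([
  {"tx":0.0023,"ty":0.0085,"tz":0,"spin":0,"claw":0},
  {"tx":0.0061,"ty":0.0164,"tz":0,"spin":0,"claw":0},
  {"tx":0.0115,"ty":0.0235,"tz":0,"spin":0,"claw":0},
  {"tx":0.0181,"ty":0.0293,"tz":0,"spin":0,"claw":0},
  {"tx":0.0257,"ty":0.0337,"tz":0,"spin":0,"claw":0},
  {"tx":0.0341,"ty":0.0366,"tz":0,"spin":0,"claw":0},
  {"tx":0.0428,"ty":0.0378,"tz":0,"spin":0,"claw":0},
  {"tx":0.0516,"ty":0.0372,"tz":0,"spin":0,"claw":0},
])

```text
time: 9.42
position: [0.522, 0.0378, 0.2666]
tool_rot: [-3.126, 0.309, 0.002]
ft_force: [-2.9, 5.3, 1.8]
grip_width: 0.245
```

Call:
step_arm([
  {"tx":0.0085,"ty":-0.0023,"tz":0,"spin":0,"claw":0},
  {"tx":0.0164,"ty":-0.0061,"tz":0,"spin":0,"claw":0},
  {"tx":0.0235,"ty":-0.0115,"tz":0,"spin":0,"claw":0},
  {"tx":0.0293,"ty":-0.0181,"tz":0,"spin":0,"claw":0},
  {"tx":0.0337,"ty":-0.0257,"tz":0,"spin":0,"claw":0},
  {"tx":0.0366,"ty":-0.0341,"tz":0,"spin":0,"claw":0},
  {"tx":0.0377,"ty":-0.0428,"tz":0,"spin":0,"claw":0},
  {"tx":0.0372,"ty":-0.0516,"tz":0,"spin":0,"claw":0},
])

```text
time: 10.08
position: [0.5679, 0.0803, 0.2664]
tool_rot: [3.122, -0.309, -0.006]
ft_force: [-6.3, -2.0, 7.1]
grip_width: 0.244
```

Call:
step_arm([
  {"tx":-0.0023,"ty":-0.0085,"tz":0,"spin":0,"claw":0},
  {"tx":-0.0061,"ty":-0.0164,"tz":0,"spin":0,"claw":0},
  {"tx":-0.0115,"ty":-0.0235,"tz":0,"spin":0,"claw":0},
  {"tx":-0.0181,"ty":-0.0293,"tz":0,"spin":0,"claw":0},
  {"tx":-0.0257,"ty":-0.0337,"tz":0,"spin":0,"claw":0},
  {"tx":-0.0341,"ty":-0.0366,"tz":0,"spin":0,"claw":0},
  {"tx":-0.0428,"ty":-0.0378,"tz":0,"spin":0,"claw":0},
  {"tx":-0.0516,"ty":-0.0372,"tz":0,"spin":0,"claw":0},
])

```text
time: 10.75
position: [0.524, 0.1281, 0.2667]
tool_rot: [-3.126, 0.308, -0.002]
ft_force: [2.9, -2.4, 0.2]
grip_width: 0.24
```

```bash
python3 - <<'E'
from plan import *
s,R,g=where(); d=g[:2]-C; print(np.degrees(np.arctan2(d[1],d[0])))
t=imaging.get_image("top"); cv2.imwrite("pics/t3.png",t[100:300,170:470].repeat(2,0).repeat(2,1))
E
```

```text
t 10.75 tcp [0.524  0.1281 0.2667] gp [0.5242 0.1281 0.1032] F [ 2.8605 -2.4375  0.2159] w 0.2399581365507411 yaw y -101.23710582976452 tilt [ 0.0013  0.0002 -1.    ]
88.46548890977017
```

View pics/t3.png

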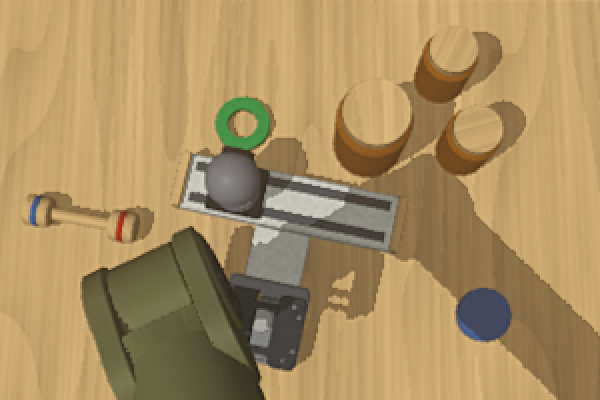

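The camera is now at about (233,180), close to the left end block. For the last part I'll slow down and press gently into the stop.

```bash
python3 - <<'E'
from h import *
s,R,g=where()
a=np.radians(88)
for k in (10,20,30,40,50,60,68,75,80,84,88,92):
    b=a+np.radians(k); w=.045*np.array([np.cos(b)-np.cos(a),np.sin(b)-np.sin(a),0]); print(k,np.round((R.T@w)[:2],4))
E
```

```text
t 10.8 tcp [0.5224 0.1284 0.2666] gp [0.5223 0.1282 0.1031] F [ 0.3137 -1.7008  3.0417] w 0.23983262916401935 yaw y -101.18300651199648 tilt [-0.0008 -0.0009 -1.    ]
10 [-0.0076  0.0019]
20 [-0.0148  0.0051]
30 [-0.0212  0.0095]
40 [-0.0269  0.015 ]
50 [-0.0315  0.0214]
60 [-0.0349  0.0284]
68 [-0.0367  0.0344]
75 [-0.0376  0.0399]
80 [-0.0378  0.0438]
84 [-0.0377  0.0469]
88 [-0.0375  0.05  ]
92 [-0.037   0.0532]
```

Call:
step_arm([
  {"tx":-0.0076,"ty":0.0019,"tz":0,"spin":0,"claw":0},
  {"tx":-0.0148,"ty":0.0051,"tz":0,"spin":0,"claw":0},
  {"tx":-0.0212,"ty":0.0095,"tz":0,"spin":0,"claw":0},
  {"tx":-0.0269,"ty":0.015,"tz":0,"spin":0,"claw":0},
  {"tx":-0.0315,"ty":0.0214,"tz":0,"spin":0,"claw":0},
  {"tx":-0.0349,"ty":0.0284,"tz":0,"spin":0,"claw":0},
  {"tx":-0.0367,"ty":0.0344,"tz":0,"spin":0,"claw":0},
  {"tx":-0.0376,"ty":0.0399,"tz":0,"spin":0,"claw":0},
])

```text
time: 11.47
position: [0.479, 0.0957, 0.2667]
tool_rot: [-3.126, 0.309, 0.002]
ft_force: [-1.1, 2.6, 2.1]
grip_width: 0.244
```

Call:
step_arm([
  {"tx":0,"ty":0.002,"tz":0,"spin":0,"claw":0},
  {"tx":0,"ty":0.004,"tz":0,"spin":0,"claw":0},
  {"tx":0,"ty":0.005,"tz":0,"spin":0,"claw":0},
  {"tx":0,"ty":0.005,"tz":0,"spin":0,"claw":0},
])

```text
time: 11.8
position: [0.4783, 0.0918, 0.2666]
tool_rot: [-3.126, 0.308, 0.004]
ft_force: [-3.8, 4.0, 3.5]
grip_width: 0.243
```

Call:
step_arm([
  {"tx":0,"ty":0.001,"tz":0,"spin":0,"claw":0},
  {"tx":0,"ty":0.002,"tz":0,"spin":0,"claw":0},
  {"tx":0,"ty":0.002,"tz":0,"spin":0,"claw":0},
  {"tx":0,"ty":0.002,"tz":0,"spin":0,"claw":0},
])

```text
time: 12.13
position: [0.4781, 0.0912, 0.2667]
tool_rot: [-3.123, 0.305, 0.002]
ft_force: [-2.1, 7.2, 2.2]
grip_width: 0.244
```

```bash
python3 plan.py 90 | head -2
```

```text
t 12.1333 tcp [0.4781 0.0912 0.2667] gp [0.4779 0.0918 0.1032] F [-2.1456  7.1925  2.235 ] w 0.2440076505547867 yaw y -101.17235887615877 tilt [-0.0012  0.0034 -1.    ]
r 0.04615432907016912 angle 167.7988845973593
```

The motion has stalled at 167.8° (I predicted the stop at 168.5°) and the force is rising. One more push to confirm it's the stop.

Call:
step_arm([
  {"tx":0,"ty":0.002,"tz":0,"spin":0,"claw":0},
  {"tx":0,"ty":0.003,"tz":0,"spin":0,"claw":0},
  {"tx":0,"ty":0.003,"tz":0,"spin":0,"claw":0},
  {"tx":0,"ty":0.003,"tz":0,"spin":0,"claw":0},
  {"tx":0,"ty":0.003,"tz":0,"spin":0,"claw":0},
])

```text
time: 12.55
position: [0.4777, 0.0902, 0.2668]
tool_rot: [-3.12, 0.303, 0.0]
ft_force: [-1.1, 12.5, -1.2]
grip_width: 0.243
```

```bash
python3 - <<'E'
from plan import *
plan(1,1)
cv2.imwrite("pics/t4.png",imaging.get_image("top")[135:295,175:435].repeat(3,0).repeat(3,1))
E
```

```text
t 12.55 tcp [0.4777 0.0902 0.2668] gp [0.4778 0.0914 0.1033] F [-1.0808 12.5151 -1.1546] w 0.24285561640479494 yaw y -101.08636894694914 tilt [ 0.0006  0.0071 -1.    ]
r 0.04613282434418394 angle 168.23473354804827
1 [-0.      0.0008]
```

View pics/t4.png

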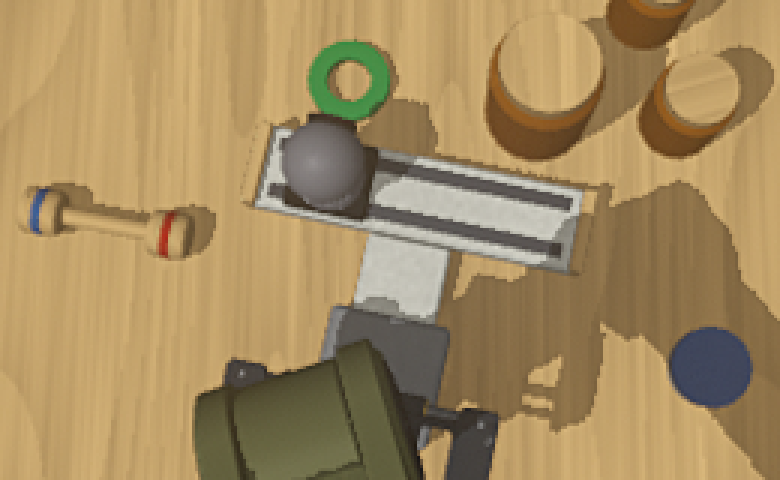

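The ball is at about (324,165) in the crop, beside the left end block, and the force rose to 12.5 N with no motion, so this is the hard stop. Next I release and lift.

Call:
step_arm([
  {"tx":0,"ty":-0.002,"tz":0,"spin":0,"claw":0.4},
  {"tx":0,"ty":-0.002,"tz":0,"spin":0,"claw":0.8},
  {"tx":0,"ty":-0.002,"tz":0,"spin":0,"claw":1},
  {"tx":0,"ty":-0.002,"tz":0,"spin":0,"claw":1},
  {"tx":0,"ty":-0.002,"tz":0,"spin":0,"claw":1},
  {"tx":0,"ty":-0.002,"tz":0,"spin":0,"claw":1},
  {"tx":0,"ty":-0.002,"tz":0,"spin":0,"claw":1},
  {"tx":0,"ty":-0.002,"tz":0,"spin":0,"claw":1},
])

```text
time: 13.27
position: [0.4783, 0.0878, 0.2667]
tool_rot: [3.126, -0.309, -0.0]
ft_force: [-0.5, -0.9, -0.0]
grip_width: 0.763
```

Call:
step_arm([
  {"tx":0,"ty":0,"tz":0,"spin":0,"claw":1},
  {"tx":0,"ty":0,"tz":0,"spin":0,"claw":1},
  {"tx":0,"ty":0,"tz":-0.015,"spin":0,"claw":1},
  {"tx":0,"ty":0,"tz":-0.035,"spin":0,"claw":1},
  {"tx":0,"ty":0,"tz":-0.06,"spin":0,"claw":1},
  {"tx":0,"ty":0,"tz":-0.085,"spin":0,"claw":1},
  {"tx":0,"ty":0,"tz":-0.11,"spin":0,"claw":1},
  {"tx":0,"ty":0,"tz":-0.13,"spin":0,"claw":1},
])

```text
time: 13.93
position: [0.4783, 0.0883, 0.3987]
tool_rot: [3.126, -0.308, 0.003]
ft_force: [0.0, 0.2, 0.5]
grip_width: 0.998
```

Call:
step_arm([
  {"tx":0,"ty":0.03,"tz":0,"spin":0,"claw":1},
  {"tx":0,"ty":0.06,"tz":0,"spin":0,"claw":1},
  {"tx":0,"ty":0.09,"tz":0,"spin":0,"claw":1},
  {"tx":0,"ty":0.12,"tz":0,"spin":0,"claw":1},
  {"tx":0,"ty":0.15,"tz":0,"spin":0,"claw":1},
  {"tx":0,"ty":0.18,"tz":0,"spin":0,"claw":1},
  {"tx":0,"ty":0.2,"tz":0,"spin":0,"claw":1},
  {"tx":0,"ty":0.2,"tz":0,"spin":0,"claw":1},
])

```text
time: 14.6
position: [0.4379, -0.1128, 0.3965]
tool_rot: [3.123, -0.32, -0.001]
ft_force: [-0.1, -0.0, -0.6]
grip_width: 1.005
```

```bash
python3 - <<'E'
from plan import *
where()
t=imaging.get_image("top"); s=imaging.get_image("side"); cv2.imwrite("pics/t5.png",t[135:295,175:435].repeat(3,0).repeat(3,1)); cv2.imwrite("pics/side5.png",s)
c=blob(orange(t),(250,220,330,300)); g=plane("top",cen(c),.122); d=(g[:2]-C); print("grip",cen(c),cv2.contourArea(c),g,np.hypot(*d),np.degrees(np.arctan2(d[1],d[0])))
E
```

```text
t 14.6 tcp [ 0.4379 -0.1128  0.3965] gp [ 0.4378 -0.1131  0.233 ] F [-0.0581 -0.0431 -0.5944] w 1.0045206149821977 yaw y -101.69505482787677 tilt [-0.0008 -0.0018 -1.    ]
grip [294.651 279.102] 42.5 [0.4796 0.0907 0.122 ] 0.04423982560387464 168.60397044887878
```

View pics/t5.png

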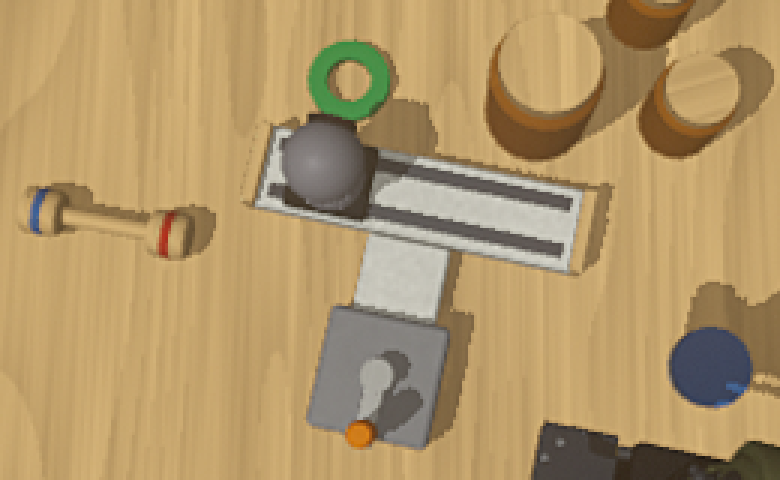

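View pics/side5.png

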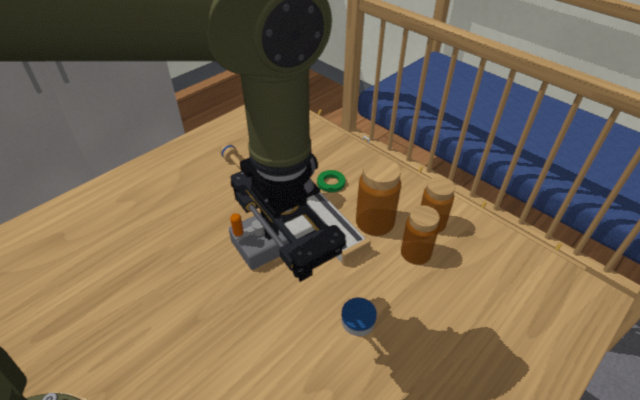

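The crank now stands at 168.6° in the world frame, which is the slide's -x and so the +2-turn stop. The camera is at the left end, the other things look unmoved in the pictures, and the hand is clear. I'll hand the job in once a last numeric check passes.

```bash
python3 - <<'E'
from plan import *
from bench import workorder
b=plane("top",((324.5)/3-.5+175,(163.5)/3-.5+135),.1); y=np.array([np.sin(np.radians(11.5)),np.cos(np.radians(11.5))])
print("cam y",(b[:2]-C)@y)
a=cv2.imread("pics/top0.png"); t=imaging.get_image("top")
for n,roi,lo,hi in(("teether",(260,140,320,185),(45,90,40),(80,255,255)),("tin",(390,235,435,280),(100,90,40),(130,255,255)),("jar",(330,130,380,195),(5,150,30),(15,255,140)),("rattle red",(220,200,242,225),(0,150,60),(8,255,255))):
    print(n,*[cen(blob(cv2.inRange(cv2.cvtColor(i,cv2.COLOR_BGR2HSV),lo,hi),roi)) for i in(a,t)])
if abs((b[:2]-C)@y-.075)<.004: print(workorder.close_job())
E
```

```text
cam y 0.07446285959208776
teether [290.9886 161.46  ] [290.9888 161.3212]
tin [411.6167 256.9966] [416.547  265.1667]
jar [352.4529 177.5758] [353.2921 178.7316]
rattle red [229.6202 213.0155] [229.6202 213.0155]
the job is handed in; nothing more can be done
None
```

The camera now stands at the far end of its slide, away from the jar, and the job is handed in. I gripped the crank by its orange grip and turned it about 846° anticlockwise. The crank stopped moving while the push rose to 12.5 N, so I took that as the hard stop, then released and moved the hand clear.

**Last checks:**
- **Crank:** after release it stands at 168.6°, against 168.5° expected at the stop.
- **Camera:** it measures +74.5 mm along the track, against +75 mm nominal.
- **Robot:** the wrist reads about 0.6 N, so it touches nothing. About 15 s of the 61 s were used, and the highest wrist force I read was about 13 N.
- **Other things:** the teether and rattle have not moved. The jar's mask centroid shifted about 1.4 px, most likely because the camera's shadow left it; in the picture it stands where it was.

**One check disagreed:** the tin's colour-mask centroid came out about 10 px off in the last picture. The hand never went near it at low height. In the picture viewed just before, its outline is in the same place as at the start, at about (412, 257). I put the difference down to the arm's shadow, and possibly the arm itself, partly hiding the tin. I did not re-measure it before handing in.

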